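Fit the handle to the bench press screw

ROBOT

A 6-joint arm with a two-finger parallel gripper is mounted at the origin on a cart in front of the work surface, level with it; the furniture and walls round the work are solid. World frame = base frame: x ahead of the robot, y to its left, z up, the work surface at z = 0. Lengths are in m, angles in rad, forces in N, time in s.
With the tool pointing down it reaches from about 0.2 to 0.875 m from the base axis. Payload 3.4 kg.
Tool frame: the origin (TCP) lies between the finger pads; the fingertips stand 25 mm ahead of it and the grasp point (between the pads) lies 6 mm ahead of it (r.nose_length is the z of the fingertips in the tool frame, in m); z points along the fingers, x is the direction in which the jaws open and shut, and the axes are right-handed (so a half turn about z gives the same grasp; the last joint's range is limited). The gripper opens to 94 mm and grips with 3 to 60 N. Pads are 16 mm wide; open, the fingers measure 119 mm over their backs; the gripper's body (75 mm by 177 mm) begins 78 mm behind the grasp point.
Start: joints at [-1.272, 0.276, 1.505, -0, 1.361, -0.121], TCP at [0.234, -0.525, 0.23] pointing down, gripper open.
Joint ranges: [-2.89, 2.89], [-0.75, 2.08], [0.22, 2.7], [-1.18, 4.32], [0.11, 2.71], [-2.7, 2.7]. Speed limits (rad/s): [2.57, 2.57, 3.14, 3.14, 3.14, 3.14].

INTERFACE

Orientations are given as a unit quaternion [w, x, y, z].
In Python, from plant import r, gripper_to, inverse_kinematics, vision, models, telemetry gives the robot as it stands. Calls block until the motion is done:
- r.move_to(position, orientation): joint-space move of the TCP to a pose.
- r.move_l(position, rot=None, vel=0.15, guard=None): straight line of the TCP; rot=None keeps the orientation; vel is the mean speed in m/s. With guard (N) it stops when the force on the tool has changed by that much, and returns True; else False.
- r.movej(angles): joint-space move.
- gripper_to(opening, f_grip=None): finger opening in m; f_grip is the grip in N (None keeps the last); returns when the fingers have stopped.
- r.hold(seconds).
- inverse_kinematics(position, orientation): joint angles nearest the present ones, or None.
- vision.snapshot(name): name is "side" or "top"; returns the picture (400x640x3 uint8, red, green, blue); there is no depth.
- vision.get_calibration(name): a dict with "fx", "fy", "cx", "cy" (pixels), "position" and "orientation" of the camera in the world. Camera axes: x right, y down, z forward; pixel columns grow to the right and rows downward; lengths in m; the calibration is good to about 2 mm. A picture is of the moment at which its call begins. get_calibration takes no time and is no camera call.
A pose or a line that the arm cannot do raises r.PlanningError and nothing moves.
- r.sign_off(): hands the job in, once; it reports no verdict.
Trained networks look in the newest picture that a camera, given by its name, has taken for a name from the list of things; names that differ only in an ending like _2 or _b are one class to them, and where a whole thing is asked for, a point or a joint stands for the part that bears it (a point fixed in the world has none). Each returns a list of dicts, best first, with "score" (0 to 1); they miss things now and then, are a little off and sometimes report something else, mostly with a low value. They report only what shows in the picture. A call takes as long as a camera call.
- models.boxes_of(thing, camera): "at" ([x, y, z] in m, in world coordinates, good to about 4 mm: the middle of the surface that is visible of it).
- models.regions_of(thing, camera): "pixels" (400x640 bool, what is visible of it).
- models.mark_of(thing, camera): "at" ([x, y, z] in m, in world coordinates, good to about 4 mm: a listed point, or the origin of a listed thing).
Readings, each from a call of its own:
- telemetry.current_t(): time.
- telemetry.current_joints(): joint angles.
- telemetry.current_dq(): joint speeds.
- telemetry.current_joint_efforts(): joint torques, N m.
- telemetry.current_ee_pos(): TCP position.
- telemetry.current_tool_rot(): TCP orientation.
- telemetry.current_wrist_force(): force on the tool from outside, world axes, zero at the start.
- telemetry.current_torque(): the same for the moment, N m.
- telemetry.current_opening(): finger opening in m.
Only numpy, scipy, OpenCV 4.12 (cv2) and the standard library are available. Lean on these libraries where they do the work, as an engineer would, in place of code of your own. Each camera call takes 0.05 s, during which the arm holds its last target.

TASK

The small screw press on the bench is missing its handle. Of the two bar handles lying beside it, pick the one whose boss has the square hole, fit it over the square end of the press screw and lower it fully home so that its boss sits flat on the collar. Let go of it there, and leave the handle with the round hole where it lies.

Things in the scene. Friction and masses are not known exactly. Their poses are not given: they have to be found in the camera images.
- square_handle: Handle to fit, loose, flat on the bench, about 0.25 kg, balanced. Steel boss 48 x 48 mm, 32 high, with a 30 mm square hole right through, parallel to its sides; an 11 mm bar along x at half height (16 mm) ends in black 22 mm balls, 158 mm over all. Origin: on the hole's axis at the boss's underside; z up. The plain boss faces, 48 mm apart, face +y and -y: grip them from above.
- round_handle: The wrong handle, loose: the same boss, bar and balls, but the hole through its boss is round, 18 mm across. Not to be disturbed. Origin and axes as for the square handle.
- press: Bench screw press, fixed: grey base 90 x 150 mm, two columns, a grey bridge 140 mm long (along y) and 48 mm wide, top 108 mm above the bench (column nuts 113 mm), the screw upright in its middle; nothing stands above it. Origin: middle of the base's underside, straight below the screw's axis.
- screw_seat (a point): On the screw's axis at the top of its 40 mm round collar, 118 mm above the bench; the boss's underside rests here. Above it the square end: 25 x 25 mm for 18 mm, tapering to 13 x 13 at its tip, 29 mm up. x, y are square to its flats (turned independently of the press), z up. Stiff to turn (0.5 N m). The handle fits in any quarter turn, with 2.5 mm play all round, 13 degrees either way.

How it is judged:
By the outcome, as a careful person would: the job done as asked, in the order asked, and still so for the second after the job is handed in, with the robot touching nothing.
It also fails if it takes over 38 s, if anything falls off the work surface, if the arm or the gripper's body presses on something with over 40 N, if the wrist force passes 120 N, or if a joint passes its speed limit or range.

## Working session

There is one attempt and no reset: what is moved stays moved. The work goes in short steps, each a Python script; the robot and the scene stay as the last script left them, time stands still between calls to the robot, and variables do not carry over. Pictures are saved under pics/ and viewed, and the job is handed in when it is done.

```bash
mkdir -p pics; ls; python3 - <<'E'
from plant import r, vision, models, telemetry
import cv2
for n in ["top","side"]:
    im=vision.snapshot(n); cv2.imwrite(f"pics/{n}0.png",im[:,:,::-1])
    c=vision.get_calibration(n); print(n,c)
    for t in ["square_handle","round_handle","screw_seat","press"]:
        print(t,[(d["score"],d["at"]) for d in models.mark_of(t,n)][:3])
    for t in ["square_handle","round_handle"]:
        print(t,"box",[(d["score"],d["at"]) for d in models.boxes_of(t,n)][:3])
print(telemetry.current_t())
E
```

```text
pics
top {'fx': 422.1407275694533, 'fy': 422.1407275694533, 'cx': 324.73397632269723, 'cy': 198.66326974597885, 'position': array([ 0.37827643, -0.01417121,  1.16682632]), 'orientation': array([ 0.04447872, -0.70504621,  0.70593176, -0.05091011])}
square_handle [(0.65, [0.4882, -0.2047, 0.0027])]
round_handle [(0.91, [0.5125, 0.2252, 0.0002])]
screw_seat [(0.56, [0.595, -0.0185, 0.1134])]
press [(0.57, [0.6013, -0.0183, 0.0002])]
square_handle box [(0.79, [0.4836, -0.2015, 0.0281])]
round_handle box []
side {'fx': 506.63378660894386, 'fy': 506.63378660894386, 'cx': 327.2883521588626, 'cy': 198.5620725659374, 'position': array([-0.07584926,  1.07914087,  0.64915354]), 'orientation': array([ 0.13365366, -0.23026781,  0.80682974, -0.52738905])}
square_handle [(0.7, [0.4832, -0.2034, 0.0028])]
round_handle [(0.93, [0.5191, 0.2253, -0.0003])]
screw_seat [(0.69, [0.6008, -0.0166, 0.1203])]
press [(0.77, [0.5995, -0.0189, -0.0027])]
square_handle box [(0.94, [0.4788, -0.1878, 0.0231])]
round_handle box [(0.89, [0.5035, 0.2345, 0.0239])]
0.7
```

View pics/top0.png

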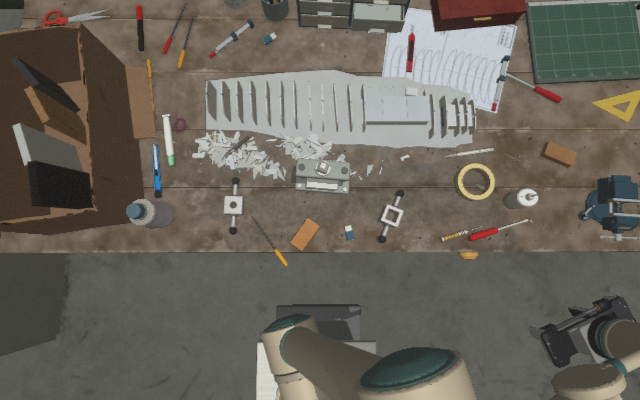

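View pics/side0.png

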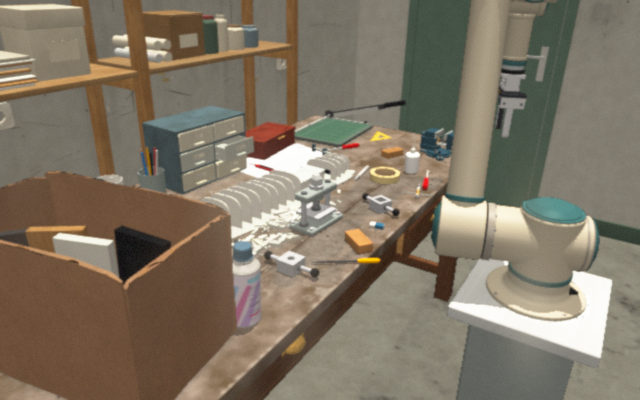

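```bash
python3 - <<'E'
import cv2,numpy as np
im=cv2.imread("pics/top0.png")
# locate
from plant import vision
from scipy.spatial.transform import Rotation as R
c=vision.get_calibration("top")
def proj(p):
    q=c["orientation"];M=R.from_quat([q[1],q[2],q[3],q[0]]).as_matrix()
    v=M.T@(np.array(p)-c["position"]);return c["fx"]*v[0]/v[2]+c["cx"],c["fy"]*v[1]/v[2]+c["cy"]
tiles=[]
for p in [(0.485,-.204,.032),(0.5155,.225,.032),(.598,-.018,.14)]:
    u,v=proj(p);print(u,v);a,b=int(u)-33,int(v)-33
    print("crop origin",a,b);tiles.append(cv2.resize(im[b:b+66,a:a+66],(264,264),interpolation=cv2.INTER_CUBIC))
cv2.imwrite("pics/crops0.png",np.hstack(tiles))
E
```

```text
391.1405536802017 216.01122510308306
crop origin 358 183
232.3596179839388 204.92535912531247
crop origin 199 171
322.3907535138296 166.6035724693981
crop origin 289 133
```

View pics/crops0.png

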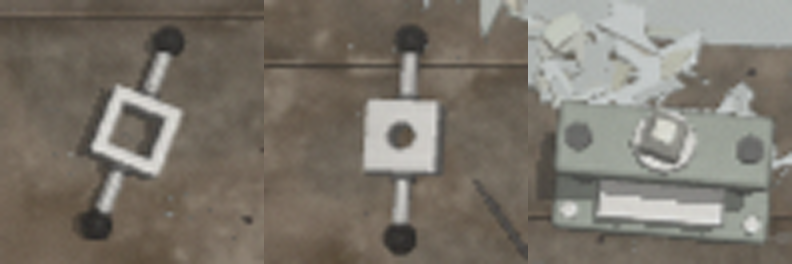

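The left crop, with the square hole, is the square handle: boss at about (392,216), balls at (400,193) and (382,239) in the top picture. The round one is at (232,205). The screw tip is at about (323,165). Next I'll measure the screw's yaw and the handle's pose.

```bash
cat > h.py <<'E'
import cv2,numpy as np
from plant import vision
from scipy.spatial.transform import Rotation as R
class Cam:
    def __init__(s,n):
        s.c=vision.get_calibration(n);q=s.c["orientation"];s.M=R.from_quat([q[1],q[2],q[3],q[0]]).as_matrix();s.p=np.array(s.c["position"])
    def proj(s,P):
        v=(np.atleast_2d(P)-s.p)@s.M;c=s.c
        return np.c_[c["fx"]*v[:,0]/v[:,2]+c["cx"],c["fy"]*v[:,1]/v[:,2]+c["cy"]]
    def ray(s,uv,z):
        c=s.c;d=s.M@np.array([(uv[0]-c["cx"])/c["fx"],(uv[1]-c["cy"])/c["fy"],1]);return s.p+d*(z-s.p[2])/d[2]
def sq(w,z,yaw,x,y):
    a=np.array([[1,1],[-1,1],[-1,-1],[1,-1]])*w/2
    c,s=np.cos(yaw),np.sin(yaw);a=a@np.array([[c,s],[-s,c]])
    return np.c_[a+[x,y],np.full(4,z)]
def screw(x,y,yaw): return [sq(.025,.118,yaw,x,y),sq(.025,.136,yaw,x,y),sq(.013,.147,yaw,x,y)]
def handle(x,y,z,yaw):return [sq(.048,z,yaw,x,y),sq(.048,z+.032,yaw,x,y),sq(.03,z+.032,yaw,x,y)]
def crop(im,cam,P,loops,h=30,k=12):
    u=cam.proj(P)[0];a,b=int(u[0])-h,int(u[1])-h
    t=cv2.resize(im[b:b+2*h,a:a+2*h],None,fx=k,fy=k,interpolation=cv2.INTER_CUBIC)
    t2=t.copy()
    for L,col in zip(loops,[(255,0,0),(0,255,0),(0,0,255)]*3):
        q=((cam.proj(L)-[a,b]+.5)*k).astype(int);cv2.polylines(t2,[q.reshape(-1,1,2)],True,col,1)
    return np.hstack([t,t2])
E
python3 - <<'E'
from h import *
top,side=Cam("top"),Cam("side")
it,is_=cv2.imread("pics/top0.png"),cv2.imread("pics/side0.png")
# balls: dark blobs
g=cv2.cvtColor(it,cv2.COLOR_BGR2GRAY)
out=[]
for (u,v) in [(400,193),(382,239)]:
    w=g[v-6:v+7,u-6:u+7].astype(float); m=np.clip(60-w,0,None)
    yy,xx=np.mgrid[v-6:v+7,u-6:u+7]; c=((xx*m).sum()/m.sum(),(yy*m).sum()/m.sum()); P=top.ray(c,.011+.005)
    print(c,P);out.append(P)
d=out[0]-out[1];print("len",np.linalg.norm(d),"mid",(out[0]+out[1])/2,"yaw",np.degrees(np.arctan2(d[1],d[0])))
m=(out[0]+out[1])/2; yaw=np.arctan2(d[1],d[0])
A=np.vstack([crop(it,top,[m[0],m[1],.02],handle(m[0],m[1],0,yaw),18,16)[:576],])
cv2.imwrite("pics/hfit_top.png",cv2.resize(A,(800,400)))
cv2.imwrite("pics/hfit_side.png",cv2.resize(crop(is_,side,[m[0],m[1],.02],handle(m[0],m[1],0,yaw),24,16),(800,400)))
for y in (0,20):
  L=screw(.598,-.0175,np.radians(y))
  cv2.imwrite(f"pics/s{y}.png",cv2.resize(np.vstack([crop(it,top,[.598,-.0175,.135],L,18,16),crop(is_,side,[.598,-.0175,.135],L,18,16)]),(600,600),interpolation=cv2.INTER_AREA))
E
```

```text
(np.float64(399.8014184397163), np.float64(193.07801418439718)) [ 0.55001809 -0.23208742  0.016     ]
(np.float64(381.31163708086785), np.float64(239.03944773175542)) [ 0.42368862 -0.17845993  0.016     ]
len 0.13724082218427008 mid [ 0.48685336 -0.20527368  0.016     ] yaw -23.001462960921483
```

View pics/hfit_top.png

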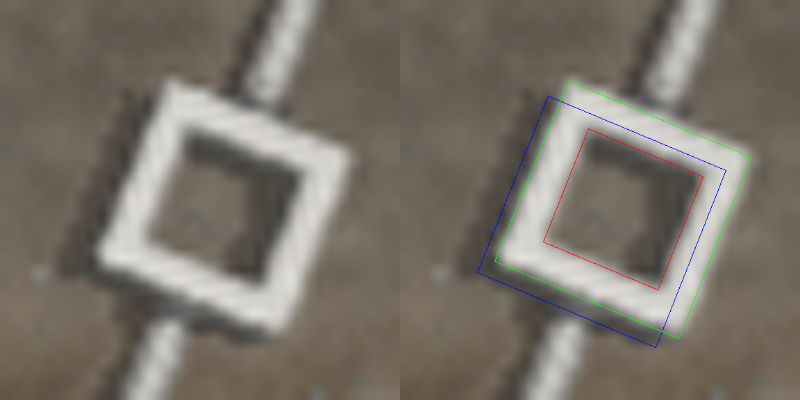

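View pics/hfit_side.png

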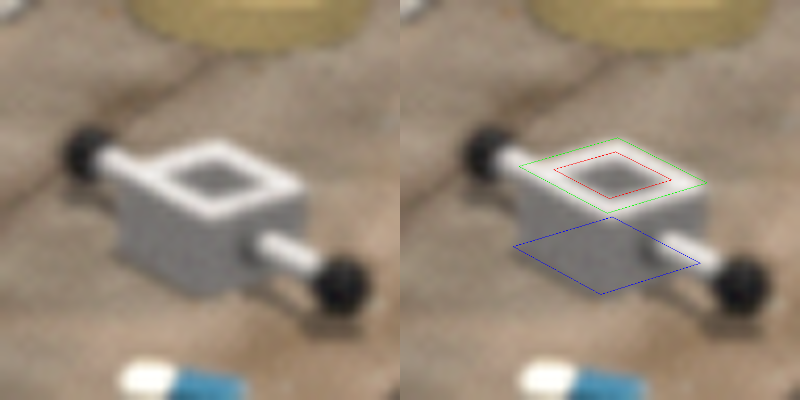

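View pics/s0.png

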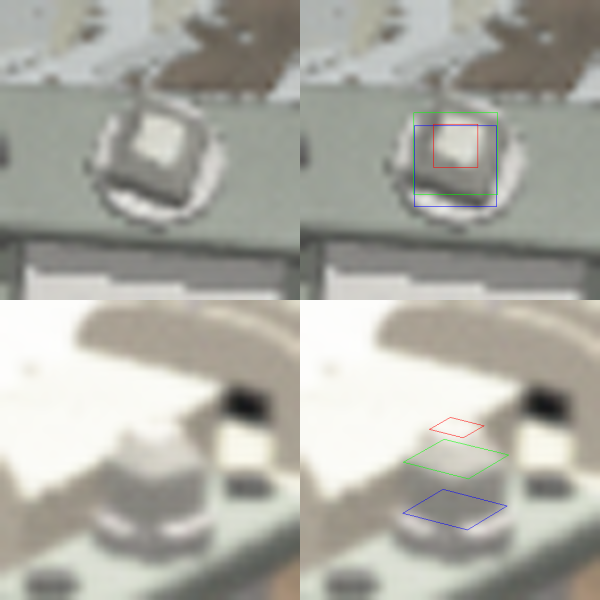

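```bash
python3 - <<'E'
from h import *
top,side=Cam("top"),Cam("side")
it,is_=cv2.imread("pics/top0.png"),cv2.imread("pics/side0.png")
x,y=.600,-.0185
L=screw(x,y,np.radians(-17))
cv2.imwrite(f"pics/s17.png",cv2.resize(np.vstack([crop(it,top,[x,y,.135],L,18,16),crop(is_,side,[x,y,.135],L,18,16)]),(600,600),interpolation=cv2.INTER_AREA))
E
```

```text
(no output)
```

View pics/s17.png

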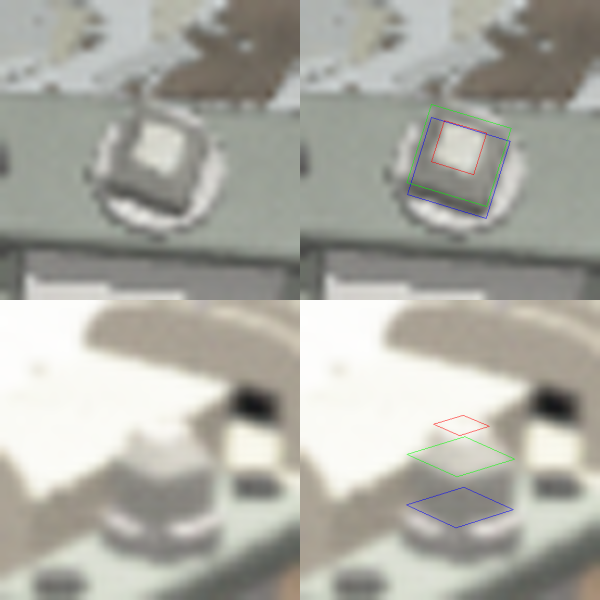

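```bash
cat >> h.py <<'E'
def tool(jaw):
    x=np.array([np.cos(jaw),np.sin(jaw),0]);z=np.array([0,0,-1.]);M=np.c_[x,np.cross(z,x),z]
    q=R.from_matrix(M).as_quat();return [float(q[3]),float(q[0]),float(q[1]),float(q[2])]
GZ=.030  # tcp height above handle underside
HX,HY,HYAW=.4870,-.2053,np.radians(-23); SX,SY,SYAW=.6010,-.0185,np.radians(-17)
E
python3 - <<'E'
from h import *
from plant import inverse_kinematics as ik
for o in (90,-90):
  for p,y in (((HX,HY,.15),HYAW),((HX,HY,GZ),HYAW),((SX,SY,.148),SYAW),((SX,SY,.23),SYAW)):
    print(o,p,np.round(ik(list(p),tool(y+np.radians(o))),2))
E
```

```text
90 (0.487, -0.2053, 0.15) [-0.53  0.27  1.73 -0.    1.14 -1.7 ]
90 (0.487, -0.2053, 0.03) [-0.53  0.4   1.88 -0.    0.86 -1.7 ]
90 (0.601, -0.0185, 0.148) [-0.15  0.37  1.58 -0.    1.2  -1.42]
90 (0.601, -0.0185, 0.23) [-0.15  0.32  1.45 -0.    1.38 -1.42]
-90 (0.487, -0.2053, 0.15) [-0.53  0.27  1.73 -0.    1.14  1.44]
-90 (0.487, -0.2053, 0.03) [-0.53  0.4   1.88 -0.    0.86  1.44]
-90 (0.601, -0.0185, 0.148) [-0.15  0.37  1.58 -0.    1.2   1.72]
-90 (0.601, -0.0185, 0.23) [-0.15  0.32  1.45 -0.    1.38  1.72]
```

```bash
python3 - <<'E'
from h import *
from plant import r,gripper_to,telemetry as T,vision
q=tool(HYAW+np.radians(90))
gripper_to(.094,30)
r.move_to([HX,HY,.11],q); print(T.current_t())
print(r.move_l([HX,HY,GZ],vel=.1,guard=15),T.current_t())
gripper_to(.04,35); print("open",T.current_opening(),T.current_ee_pos())
r.move_l([HX,HY,.20],vel=.15); print("open",T.current_opening(),T.current_wrist_force(),T.current_t())
r.move_to([SX,SY,.20],tool(SYAW+np.radians(90)))
r.hold(.2)
p=T.current_ee_pos();print(p,T.current_t(),T.current_opening())
top,side=Cam("top"),Cam("side")
a=vision.snapshot("top")[:,:,::-1].copy();b=vision.snapshot("side")[:,:,::-1].copy()
cv2.imwrite("pics/top1.png",a);cv2.imwrite("pics/side1.png",b)
z=p[2]-GZ
L=handle(SX,SY,z,SYAW)+screw(SX,SY,SYAW)
cv2.imwrite("pics/c1.png",cv2.resize(np.vstack([crop(a,top,[SX,SY,z],L,28,12),crop(b,side,[SX,SY,z],L,28,12)]),(600,600),interpolation=cv2.INTER_AREA))
E
```

```text
2.4833
False 3.4333
open 0.04770430439135442 [ 0.48701768 -0.20525539  0.03004111]
open 0.04791364498177635 [-0.37765368  0.90072757 -2.07047423] 5.4917
[ 0.60050334 -0.02013372  0.20012471] 6.575 0.04793700661962084
```

View pics/c1.png

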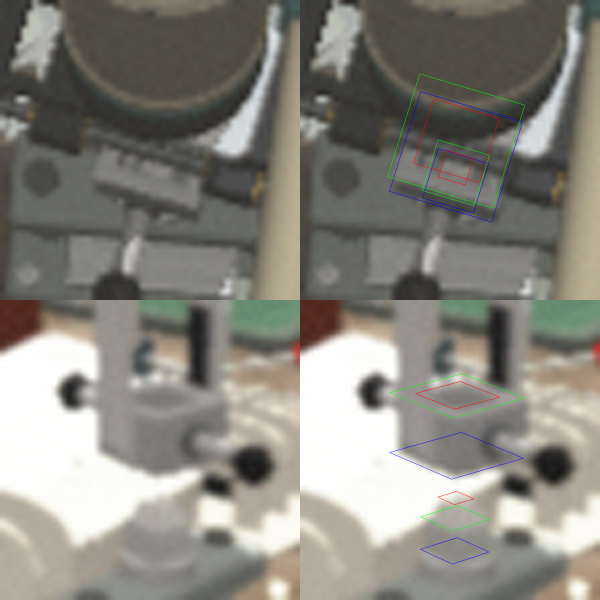

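View pics/side1.png

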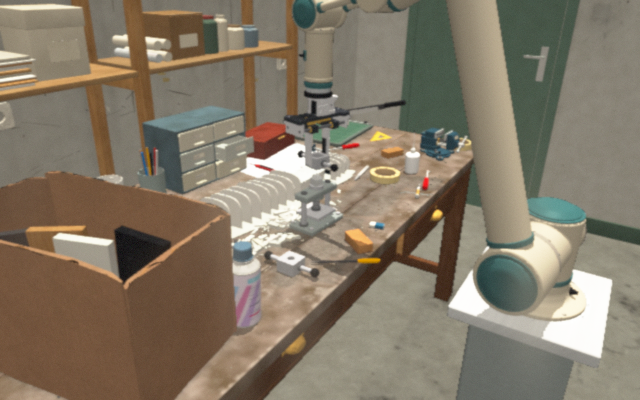

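```bash
python3 - <<'E'
from h import *
from plant import r,gripper_to,telemetry as T,vision
print(T.current_ee_pos(),T.current_tool_rot(),tool(SYAW+np.radians(90)))
r.move_l([SX,SY,.150+GZ+.004],vel=.1); r.hold(.3)
p=T.current_ee_pos();print(p,T.current_t(),T.current_wrist_force())
top,side=Cam("top"),Cam("side")
b=vision.snapshot("side")[:,:,::-1].copy()
z=p[2]-GZ
L=handle(p[0],p[1],z,SYAW)+screw(SX,SY,SYAW)
cv2.imwrite("pics/c2.png",cv2.resize(crop(b,side,[SX,SY,z],L,28,14),(800,400),interpolation=cv2.INTER_AREA))
E
```

```text
[ 0.60069519 -0.01977053  0.20021185] [ 1.58576733e-04  8.04406543e-01  5.94079193e-01 -8.36701796e-06] [0.0, 0.8038568606172174, 0.5948227867513413, 0.0]
[ 0.60127888 -0.01847108  0.18445216] 7.2833 [ 0.07916248 -0.44576142 -3.17909725]
```

View pics/c2.png

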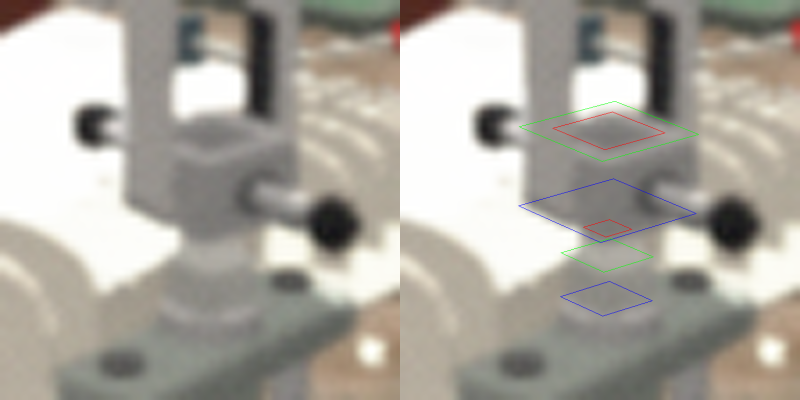

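The handle and the screw are both offset from the prediction by the same small amount (about 4 px in the crop), so they are aligned. I'll lower it with a force guard.

```bash
python3 - <<'E'
from h import *
from plant import r,gripper_to,telemetry as T,vision
for z in (.166,.1455):
    s=r.move_l([SX,SY,z],vel=.04,guard=12)
    print(z,s,T.current_ee_pos(),T.current_wrist_force(),T.current_torque(),T.current_t())
    if s: break
E
```

```text
0.166 False [ 0.60095981 -0.01849782  0.1657501 ] [-0.01087939 -0.32464988 -2.67103914] [ 0.03284652 -0.19555257  0.00468267] 7.9333
0.1455 True [ 0.60087981 -0.01849294  0.14786614] [-0.44843219 -0.44693977  3.95325059] [ 0.04495619 -0.07103441  0.02738624] 8.4
```

It made contact at TCP z = 0.1479, and the seat was expected at 0.148. I'll release, retreat and check.

```bash
python3 - <<'E'
from h import *
from plant import r,gripper_to,telemetry as T,vision,models
gripper_to(.090); r.hold(.2)
p=T.current_ee_pos();print(p,T.current_opening())
print(r.move_l([float(p[0]),float(p[1]),.26],vel=.12,guard=15))
r.move_to([.35,-.40,.28],tool(SYAW+np.radians(90))); r.hold(.3)
print(T.current_t(),T.current_wrist_force())
top,side=Cam("top"),Cam("side")
a=vision.snapshot("top")[:,:,::-1].copy();b=vision.snapshot("side")[:,:,::-1].copy()
for n in ("top","side"):
  for t in("square_handle","round_handle"): print(n,t,[(d["score"],d["at"]) for d in models.mark_of(t,n)][:2])
cv2.imwrite("pics/top3.png",a);cv2.imwrite("pics/side3.png",b)
L=handle(SX,SY,.118,SYAW)
cv2.imwrite("pics/c3.png",cv2.resize(np.vstack([crop(a,top,[SX,SY,.13],L,28,12),crop(b,side,[SX,SY,.13],L,28,12)]),(600,600),interpolation=cv2.INTER_AREA))
print("diff round region",np.abs(cv2.imread("pics/top0.png")[170:240,210:255].astype(int)-a[170:240,210:255]).max())
E
```

```text
[ 0.59996137 -0.01835822  0.14676568] 0.09020765703511721
False
12.475 [-0.32675622 -0.22707634  0.61097592]
top square_handle [(0.69, [0.6002, -0.0216, 0.1194])]
top round_handle [(0.79, [0.5109, 0.2246, 0.0002])]
side square_handle []
side round_handle [(0.63, [0.519, 0.2264, 0.0043])]
diff round region 8
```

View pics/c3.png

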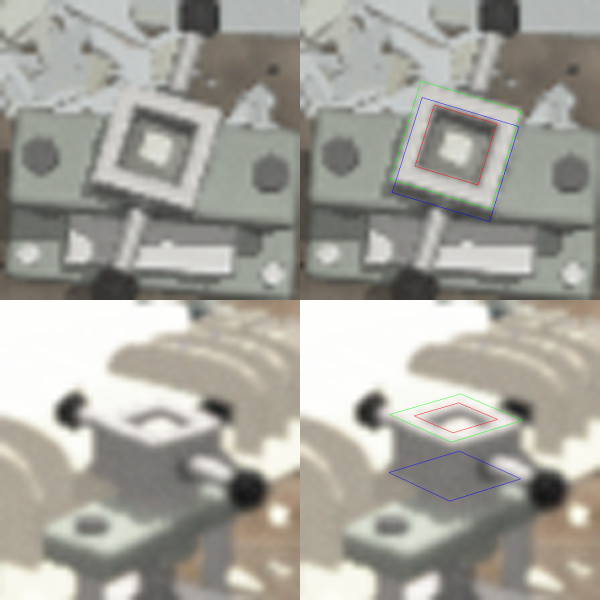

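View pics/top3.png

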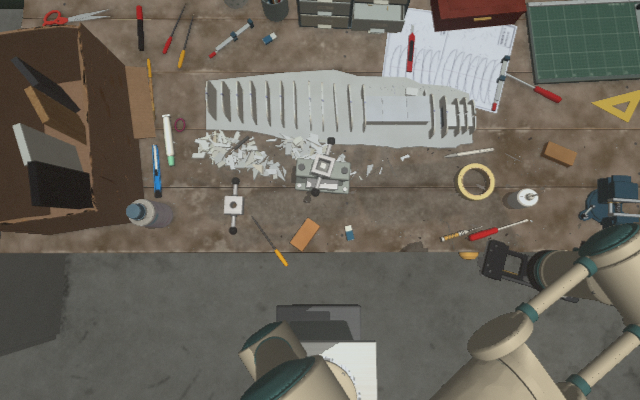

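The top picture shows the handle seated at about (322,165), with the screw tip inside the hole. In the side view the boss is level at seat height, and the round handle hasn't moved.

```bash
python3 -c "
from plant import r
r.sign_off()"
```

```text
the job is handed in; nothing more can be done
```

I fitted the square-hole handle over the press screw, lowered it home, let go of it and handed the job in at about 12.7 s.

- **Seating:** The lowering stopped on contact at TCP z = 0.1479, against 0.148 expected for the boss flat on the collar. After release, both pictures show the boss level at seat height, with the screw tip inside the hole. The "top" camera network puts the handle's origin at z = 0.119, against the 0.118 seat.
- **Round handle:** It was not touched, and its image region is unchanged from the start.
- **Robot:** The gripper was well clear when I handed in.
- **Failed check:** The network did not find the fitted handle in the "side" picture, so I judged that view by eye against the projected outline, which it matched to about a pixel.

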